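Unmould a plaster moulding for an icon frame

ROBOT

A 7-joint arm with a two-finger parallel gripper is mounted at the origin on the work surface. World frame = base frame: x ahead of the robot, y to its left, z up, the work surface at z = 0. Lengths are in mm, angles in rad, forces in N, time in s.
With the tool pointing down it reaches from about 400 to 850 mm from the base axis. Payload 4.5 kg.
Tool frame: the origin (TCP) lies between the finger pads; the fingertips stand ahead of it and the grasp point (between the pads) lies 5 mm behind it (ctrl.tip_reach is the z of the fingertips in the tool frame, in mm); z points along the fingers, y is the line along which they close (so a half turn about z gives the same grasp; the last joint's range is limited). The gripper opens to 88 mm and grips with 3 to 60 N. Pads are 18 mm wide; open, the fingers measure 123 mm over their backs; the gripper's body (75 mm by 187 mm) begins 45 mm behind the grasp point.
Start: joints at [-1.098, 0.689, -0.195, 1.565, 0.157, 0.902, -0.215], TCP at [265.518, 565.82, 252.743] pointing down, gripper open.
Joint ranges: [-3.01, 3.01], [-0.46, 2.08], [-1.47, 1.51], [0.13, 2.56], [-1, 4.14], [0.04, 2.09], [-2.66, 2.66]. Speed limits (rad/s): [2.57, 2.57, 3.14, 3.14, 3.14, 3.14, 3.14].

INTERFACE

Orientations are given as [roll, pitch, yaw] about the fixed x, y, z axes, in that order (R = Rz(yaw) Ry(pitch) Rx(roll)).
In Python, from station import ctrl, eyes, cut_out, spot_point gives the robot as it stands. The module is installed in compiled form; this text tells all that it offers.
- The arm moves only by the shell command python3 -m creep 'ROWS'. ROWS is JSON, a list of rows, each an object with "dr": the turn, a rotation vector about the tool's x, y, z in degrees, a list of three; "slide": the shift along the tool's x, y, z in mm, a list of three; "jaw": the finger opening in mm, from 0 to 88.1. In form: [{"dr": [wx, wy, wz], "slide": [x, y, z], "jaw": jaw}, ...]. A call has 1 to 8 rows; each row shifts and turns the commanded pose from where the row before left it, along the tool's axes as they then stand; what a row does not reach is not made up. A row lasts 1/12 s, in which the tool goes at most 41.7 mm and 7.16 degrees, less where a joint would pass 70% of its speed; a pose out of reach is approached as far as the arm can. A call with a gripper value outside its range is refused whole. The fingers move at their own pace and stop on an object; the grip force is fixed at half the most. Time passes only in rows, so rows that do not move let the fingers close. It gives the time, the measured TCP pose, the force, the opening and the grip force at its end, in the units of the state.
- ctrl.get_obs(): the state, without advancing time (a new reading comes with each control period).
- eyes.snapshot(name): name is "side" or "top" or "wrist"; returns a dict with "image" (480x640x3 uint8, blue, green, red), "K" (3x3 intrinsics, pixels), "k1" (the pictures are not rectified: a ray, as slopes to the right and down, at radius r is drawn at 1 + k1 r^2 times it, then the intrinsics apply), "rvec" (rotation vector, rad) and "tvec" (3), from world to camera coordinates, as OpenCV has them. Camera axes: x right, y down, z forward; pixel columns grow to the right and rows downward; lengths in mm; the calibration is good to about 2 mm. A picture is of the moment at which its call begins. There is no depth.
- ctrl.hand_in(): hands the job in; it is judged then, once.
Trained networks look in a picture, given as the dict that the camera call returned (one of the last four; its "shot" number tells which), for a name from the list of things; names that differ only in an ending like _2 or _b are one class to them, and where a whole thing is asked for, a point or a joint stands for the part that bears it (a point fixed in the world has none). Each returns a list of dicts, best first, with "conf" (0 to 1); they miss things now and then, are a little off and sometimes report something else, mostly with a low value. They report only what shows in the picture. A call takes as long as a camera call. They do not tell look-alikes from the thing itself.
- cut_out(label, picture): "pixels" (480x640 bool, what is visible of it).
- spot_point(label, picture): "centre" ([x, y, z] in mm, in the coordinates of the camera as it stood for that picture, good to about 4 mm: a listed point, or the origin of a listed thing).
The state is a dict: "time": time; "q": joint angles; "joint_vel": joint speeds; "tau": joint torques, N m; "position": TCP position; "orientation": TCP orientation; "force": force on the tool from outside, world axes, zero at the start; "wrist_torque": the same for the moment, N m; "gripper_width": finger opening in mm; "gripper_force": force on a finger pad.
Only numpy, scipy, OpenCV 4.12 (cv2) and the standard library are available. Lean on these libraries where they do the work, as an engineer would, in place of code of your own. Each camera call takes 0.05 s, during which the arm holds its last target. There are 200 camera calls.

TASK

A toggle clamp holds a plaster casting down in its open wooden mould. Throw the clamp back over centre so that it stays open, then feel with gentle presses for the end of the casting that has a hollow under it and push that end down, so that the casting tips and its other end stands up out of the mould. Lift the casting out and lay it flat, face up and lengthwise, on the middle of the slatted drying board: do not drop it, do not press it hard while it lies in the mould, and leave the jar, the bottle and the brush where they are.

Things in the scene. Friction and masses are not known exactly. Their poses are not given: they have to be found in the camera images.
- mould: Fixed open wooden mould case, 158 x 78 mm outside, walls 14 mm, rim 65 mm above the table. Origin: centre of its underside; x along its length, y towards the clamp's side, z up. Pressed about 45 mm from the middle over the hollow, the casting see-saws until its end meets the bottom and stays tipped at 35 to 39 degrees, other end 10 mm or more over the rim; under 20 degrees it falls back.
- cavity (a point): Middle of the cavity's mouth, level with the rim; axes as the mould's. The cavity is 130 mm (x) by 50 mm (y). Half of it has a solid floor 24 mm below the rim, ending in a sharp edge 3 mm past the middle; beyond the edge is a hollow, bottom 60 mm below the rim. Whether the hollow is at the +x or the -x end varies and cannot be seen: the casting covers it.
- clamp (a joint): Clamp angle (rad): 0 closed, arm level over the casting; 2.5 fully open. It falls shut below about 1.0 and open above about 1.3. Pivot in the mould's frame: x 0, y 62, z 85 mm, axis along the mould's x, between steel uprights 30 mm wide (x) and 90 mm high. The arm, 14 mm wide, reaches 66 mm from the pivot towards the mould's -y, with a rubber foot over the casting's middle.
- clamp_handle (a point): Tip of the clamp's black handle, a round bar 16 mm thick and 78 mm long from the pivot. Closed, it rises at 60 degrees, leaning in over the mould (tip 23 mm to the +y side of the mould's middle, 153 mm above the table); pushing it to the mould's +y opens the clamp; fully open it points to the mould's +y, 23 degrees below level.
- casting: White plaster moulding strip with three rounded beads on its face, 120 x 46 x 20 mm, about 130 g, both ends alike. Origin: centre of its underside; x along its length, y across, z out of its face. At the start it lies in the cavity, its face 4 mm below the rim, with about 5 mm play at each end and 2 mm at each side, too little for fingers.
- board: Fixed slatted wooden drying board, 200 x 120 mm, its top 16 mm above the table. Origin: centre of its underside; x along its length, z up.
- jar: Bystander: yellow paint jar with metal lid, 64 mm across, 85 mm high. Origin: centre of its underside.
- vial: Bystander: small amber bottle with black cap, 42 mm across, 85 mm high. Origin: centre of its underside.
- brush: Bystander: brush 190 mm long lying on the table.
There are look-alikes about, which are no part of the job. There is more than one size of the casting; the job needs the smallest.

How it is judged (in metres and radians):
On the way, in this order (a step that is already met when the one before it is completed fails the run):
1. the clamp is thrown back and stays open, the casting still lying flat in the mould (value of joint clamp above 2.2 rad and angle between casting's own z axis and vertical below 0.15 rad and horizontal distance between casting and mould below 0.02 m), for 0.2 s.
2. the casting stands tipped (over 0.42 rad) in the mould, one end in the hollow (angle between casting's own z axis and vertical between 0.42 and 1 rad and horizontal distance between casting and mould below 0.04 m and height (world z) of casting below 0.06 m), for 0.2 s.
At the end, for the whole second after the job is handed in: The casting rests flat and face up on the drying board (within 0.08 rad of level, underside within 4 mm of the board's top), its centre within 35 mm along and 25 mm across of the board's centre, its length within 0.2 rad of the board's, at rest and released; the clamp is open (over 2.2 rad) (x of casting in the frame of board between -0.035 and 0.035 m and y of casting in the frame of board between -0.025 and 0.025 m and z of casting in the frame of board between 0.012 and 0.02 m and angle between casting's own z axis and vertical below 0.08 rad and angle between the x axis of casting and the x axis of board, either way round below 0.2 rad and linear speed of casting below 0.02 m/s and value of joint clamp above 2.2 rad); the robot touches nothing.
It fails at once if a bystander is moved by more than 30 mm (distance of any of jar, vial, brush from where it was at the start of the episode above 0.03 m).
It fails at once if the casting is pressed with more than 40 N while it lies in the mould (contact force between the fingers and casting above 40 N and angle between casting's own z axis and vertical below 0.25 rad and horizontal distance between casting and mould below 0.03 m and height (world z) of casting below 0.05 m).
It fails at once if the casting is dropped (falls faster than 0.7 m/s out of the fingers) (linear speed of casting above 0.7 m/s and contact force between the fingers and casting below 0.5 N).
It also fails if it takes over 72 s, if anything falls off the work surface, if the arm or the gripper's body presses on something with over 40 N, if the wrist force passes 120 N, or if a joint passes its speed limit or range.

## Working session

There is one attempt and no reset: what is moved stays moved. The work goes in short steps, Python scripts to look and compute and a shell command to move; the robot and the scene stay as the last step left them, time stands still between calls to the robot, and variables do not carry over. Pictures are saved under pics/ and viewed, at most 10 in all, crops included, and the job is handed in when it is done.

```bash
mkdir -p pics; cat > h.py <<'E'
import numpy as np, cv2
from scipy.spatial.transform import Rotation as R
from station import ctrl, eyes, cut_out, spot_point
def cam(p): return R.from_rotvec(np.ravel(p["rvec"])).as_matrix(), np.ravel(p["tvec"]).astype(float)
def toworld(p,c): r,t=cam(p); return r.T@(np.array(c)-t)
def ray(p,u,v):
    K=np.array(p["K"]); x=(u-K[0,2])/K[0,0]; y=(v-K[1,2])/K[1,1]
    d=np.array([x,y]); s=d.copy()
    for _ in range(30): s=d/(1+p["k1"]*(s@s))
    r,t=cam(p); return -r.T@t, r.T@np.array([s[0],s[1],1])
def atz(p,u,v,z):
    o,d=ray(p,u,v); return o+d*(z-o[2])/d[2]
def proj(p,w):
    r,t=cam(p); c=r@np.array(w,float)+t; s=c[:2]/c[2]; s=s*(1+p["k1"]*(s@s)); K=np.array(p["K"])
    return np.array([K[0,0]*s[0]+K[0,2],K[1,1]*s[1]+K[1,2]])
def tool():
    o=ctrl.get_obs(); return np.array(o["position"]),R.from_euler("xyz",o["orientation"]).as_matrix()
def rel(w):  # world target in tool axes
    p,r=tool(); return r.T@(np.array(w)-p)
def st():
    o=ctrl.get_obs(); print({k:np.round(o[k],3).tolist() for k in ("time","position","orientation","force","gripper_width","gripper_force","q")})
E
python3 - <<'E'
from h import *
st(); print(ctrl.tip_reach)
for n in ("top","side"):
    p=eyes.snapshot(n); cv2.imwrite(f"pics/{n}0.png",p["image"])
    for l in ("mould","cavity","clamp_handle","casting","board","jar","vial","brush"):
        print(n,l,[(round(d["conf"],2),toworld(p,d["centre"]).round().tolist()) for d in spot_point(l,p)][:4])
E
```

```text
{'time': 0.0, 'position': [265.326, 565.225, 251.933], 'orientation': [-3.14, 0.0, 2.703], 'force': [0.113, 0.187, 1.152], 'gripper_width': 87.825, 'gripper_force': 0.0, 'q': [-1.098, 0.69, -0.195, 1.566, 0.157, 0.902, -0.215]}
14.0
top mould [(0.93, [507.0, 198.0, -1.0])]
top cavity [(0.77, [502.0, 193.0, 67.0])]
top clamp_handle [(0.75, [500.0, 216.0, 153.0]), (0.7, [528.0, -167.0, 2.0])]
top casting [(0.77, [429.0, 469.0, 1.0]), (0.69, [507.0, 194.0, 39.0])]
top board [(0.82, [527.0, -167.0, 0.0])]
top jar [(0.74, [766.0, -96.0, 1.0])]
top vial [(0.59, [749.0, 32.0, -3.0]), (0.36, [528.0, -164.0, 2.0])]
top brush [(0.59, [761.0, 212.0, 5.0])]
side mould [(0.75, [767.0, -98.0, 3.0])]
side cavity [(0.77, [506.0, 194.0, 65.0])]
side clamp_handle [(0.83, [503.0, 213.0, 157.0])]
side casting [(0.8, [278.0, 209.0, 3.0]), (0.73, [432.0, 470.0, 5.0]), (0.56, [510.0, 193.0, 47.0]), (0.22, [507.0, 199.0, 63.0])]
side board [(0.61, [529.0, -163.0, 1.0])]
side jar [(0.59, [771.0, -103.0, 2.0])]
side vial [(0.8, [754.0, 38.0, 2.0])]
side brush [(0.97, [755.0, 213.0, -1.0])]
```

View pics/top0.png

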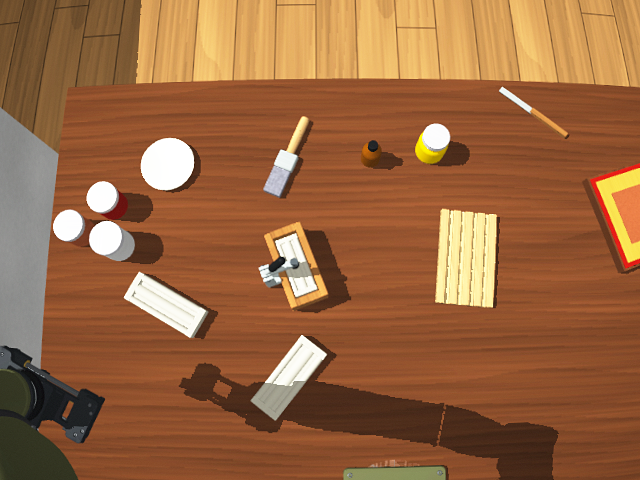

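View pics/side0.png

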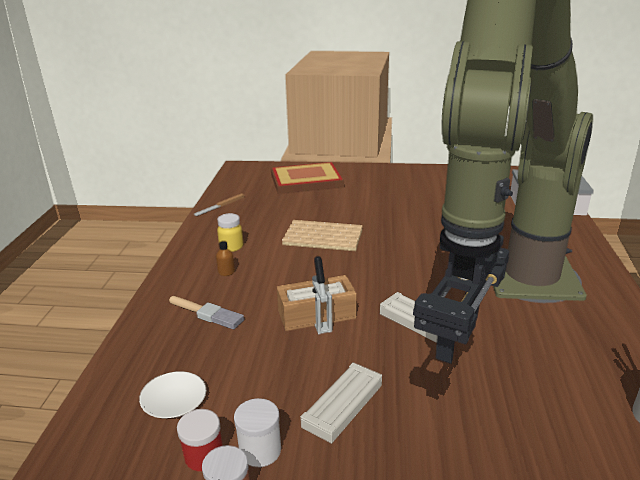

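Top view: the mould is at about (296,266), with the clamp on its left (world +y) side and the handle near (278,265). The board is at (467,258). The strips at (167,305) and (290,377) are the larger decoys. Next I fit yaw from the masks.

```bash
cat > fit.py <<'E'
from h import *
from scipy.optimize import minimize
p=eyes.snapshot("top"); im=p["image"].copy()
def hull(p,x,y,a,L,W,z0,z1):
    c,s=np.cos(a),np.sin(a); P=[]
    for z in (z0,z1):
        for i,j in ((1,1),(1,-1),(-1,-1),(-1,1)):
            u,v=i*L/2,j*W/2; P.append(proj(p,[x+c*u-s*v,y+s*u+c*v,z]))
    return np.array(P)
def fit(lab,L,W,z1,x0):
    ds=cut_out(lab,p); 
    best=None
    for d in ds:
        m=d["pixels"].astype(np.uint8); ys,xs=np.nonzero(m)
        if abs(np.array([xs.mean(),ys.mean()])-proj(p,[x0[0],x0[1],z1/2])).max()<25: best=m;break
    if best is None: print(lab,"none"); return
    S=4; B=cv2.resize(best,None,fx=S,fy=S)>0
    if lab=="mould":
        for l in ("casting","clamp"):
            for d in cut_out(l,p):
                if l=="casting": B|=cv2.resize((d["pixels"]).astype(np.uint8),None,fx=S,fy=S)>0
        n,lb=cv2.connectedComponents(B.astype(np.uint8)); q=proj(p,[x0[0],x0[1],65])*S
        ys,xs=np.nonzero(cv2.resize(best,None,fx=S,fy=S)); B=lb==np.bincount(lb[ys,xs]).argmax()
    def cost(v):
        h=cv2.convexHull((hull(p,*v,L,W,0,z1)*S).astype(np.float32)).round().astype(np.int32)
        M=np.zeros(B.shape,np.uint8); cv2.fillConvexPoly(M,h,1); M=M>0
        return 1-(M&B).sum()/(M|B).sum()
    r=min((minimize(cost,[x0[0],x0[1],a],method="Nelder-Mead",options=dict(initial_simplex=np.array([[x0[0],x0[1],a],[x0[0]+6,x0[1],a],[x0[0],x0[1]+6,a],[x0[0],x0[1],a+.15]]))) for a in np.arange(-.6,1,.3)),key=lambda r:r.fun)
    print(lab,r.x.round(3),r.fun)
    H=hull(p,*r.x,L,W,0,z1)[4:]
    cv2.polylines(big,[(H*4).round().astype(np.int32)],True,(255,0,255),1)
big=cv2.resize(im,None,fx=4,fy=4,interpolation=cv2.INTER_CUBIC)
fit("mould",158,78,65,(505,196)); fit("board",200,120,16,(528,-166))
a=big[840:1280,960:1400]; b=big[800:1260,1700:2060]
cv2.imwrite("pics/fit.png",np.hstack([a,b[:440]]))
E
python3 fit.py
```

```text
mould [5.06518e+02 1.94129e+02 3.75000e-01] 0.49622031171616876
board [ 5.26662e+02 -1.64193e+02 -1.08000e-01] 0.02027073455644879
```

View pics/fit.png

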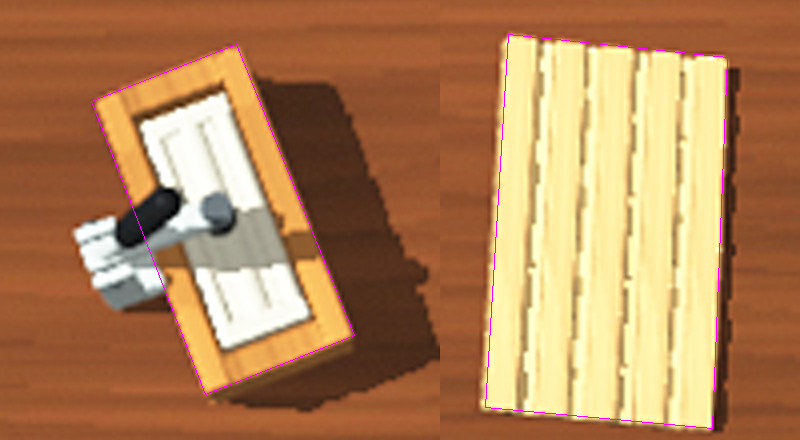

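The fit is good: mould at (506.5,194.1), yaw 0.375; board at (526.7,-164.2), yaw -0.108. Next I turn so the thin side of the fingers faces mould y, and close them.

```bash
python3 -m creep '[{"dr":[0,0,7.1],"slide":[0,0,0],"jaw":0},{"dr":[0,0,7.1],"slide":[0,0,0],"jaw":0},{"dr":[0,0,7.1],"slide":[0,0,0],"jaw":0},{"dr":[0,0,7.1],"slide":[0,0,0],"jaw":0},{"dr":[0,0,7.1],"slide":[0,0,0],"jaw":0},{"dr":[0,0,7.1],"slide":[0,0,0],"jaw":0},{"dr":[0,0,0.8],"slide":[0,0,0],"jaw":0}]'
cat >> h.py <<'E'
MO=np.array([506.5,194.1,0]); MY=.375; BO=np.array([526.7,-164.2,0]); BY=-.108
def mw(x,y,z): return MO+R.from_euler("z",MY).apply([x,y,z])
def wm(w): return R.from_euler("z",-MY).apply(np.array(w)-MO)
def bw(x,y,z): return BO+R.from_euler("z",BY).apply([x,y,z])
E
python3 -c "
from h import *
st(); print(rel(mw(0,-15,252)))"
```

```text
time: 1.73
position: [265.3, 566.0, 252.8]
orientation: [3.141, 0.0, 1.942]
force: [-0.2, -0.1, 0.1]
gripper_width: 43.5
gripper_force: 0.0
{'time': 1.733, 'position': [265.345, 565.957, 252.786], 'orientation': [3.141, 0.0, 1.942], 'force': [-0.189, -0.098, 0.108], 'gripper_width': 43.496, 'gripper_force': 0.0, 'q': [-1.221, 0.686, 0.027, 1.572, -0.022, 0.884, -0.815]}
[-449.01131211   89.87456147    0.87520439]
```

```bash
python3 -m creep '[{"slide":[-40,8,0],"dr":[0,0,0],"jaw":0},{"slide":[-40,8,0],"dr":[0,0,0],"jaw":0},{"slide":[-40,8,0],"dr":[0,0,0],"jaw":0},{"slide":[-40,8,0],"dr":[0,0,0],"jaw":0},{"slide":[-40,8,0],"dr":[0,0,0],"jaw":0},{"slide":[-40,8,0],"dr":[0,0,0],"jaw":0},{"slide":[-40,8,0],"dr":[0,0,0],"jaw":0},{"slide":[-40,8,0],"dr":[0,0,0],"jaw":0}]'
python3 -m creep '[{"slide":[-40,8,0],"dr":[0,0,0],"jaw":0},{"slide":[-40,8,0],"dr":[0,0,0],"jaw":0},{"slide":[-40,8,0],"dr":[0,0,0],"jaw":0},{"slide":[-9,2,0],"dr":[0,0,0],"jaw":0},{"slide":[0,0,0],"dr":[0,0,0],"jaw":0},{"slide":[0,0,0],"dr":[0,0,0],"jaw":0}]'
python3 -c "
from h import *
st(); print(rel(mw(0,-15,144)))"
```

```text
time: 2.4
position: [442.9, 289.8, 252.9]
orientation: [3.141, -0.0, 1.949]
force: [0.6, -0.1, 0.5]
gripper_width: 0.4
gripper_force: 0.0
time: 2.9
position: [513.3, 181.3, 252.7]
orientation: [3.142, -0.001, 1.946]
force: [-1.2, 0.7, 0.3]
gripper_width: 0.4
gripper_force: 0.0
{'time': 2.9, 'position': [513.346, 181.295, 252.687], 'orientation': [3.142, -0.001, 1.946], 'force': [-1.206, 0.667, 0.295], 'gripper_width': 0.379, 'gripper_force': 0.0, 'q': [-0.4, 0.58, -0.038, 1.815, 0.029, 0.747, -0.078]}
[ -0.69300702  -1.68080384 108.686103  ]
```

```bash
python3 -m creep '[{"slide":[0,-1,36],"dr":[0,0,0],"jaw":0},{"slide":[0,0,36],"dr":[0,0,0],"jaw":0},{"slide":[0,0,36],"dr":[0,0,0],"jaw":0},{"slide":[0,0,0],"dr":[0,0,0],"jaw":0},{"slide":[5,0,0],"dr":[0,0,0],"jaw":0},{"slide":[5,0,0],"dr":[0,0,0],"jaw":0},{"slide":[5,0,0],"dr":[0,0,0],"jaw":0},{"slide":[5,0,0],"dr":[0,0,0],"jaw":0}]'
python3 -m creep '[{"slide":[5,0,0],"dr":[0,0,0],"jaw":0},{"slide":[5,0,0],"dr":[0,0,0],"jaw":0},{"slide":[5,0,0],"dr":[0,0,0],"jaw":0},{"slide":[5,0,0],"dr":[0,0,0],"jaw":0}]'
python3 -m creep '[{"slide":[5,0,0],"dr":[0,0,0],"jaw":0},{"slide":[5,0,0],"dr":[0,0,0],"jaw":0},{"slide":[5,0,0],"dr":[0,0,0],"jaw":0},{"slide":[5,0,0],"dr":[0,0,0],"jaw":0}]'
python3 -m creep '[{"slide":[5,0,0],"dr":[0,0,0],"jaw":0},{"slide":[5,0,0],"dr":[0,0,0],"jaw":0},{"slide":[5,0,0],"dr":[0,0,0],"jaw":0},{"slide":[5,0,0],"dr":[0,0,0],"jaw":0}]'
python3 - <<'E'
from h import *
p=eyes.snapshot("side"); cv2.imwrite("pics/s1.png",cv2.resize(p["image"][180:380,220:420],None,fx=2.5,fy=2.5)); print(wm(tool()[0]))
print([(d["conf"],wm(toworld(p,d["centre"])).round()) for d in spot_point("clamp_handle",p)])
E
```

```text
time: 3.57
position: [506.0, 201.0, 146.9]
orientation: [3.137, -0.001, 1.947]
force: [1.2, -3.3, 2.8]
gripper_width: 0.7
gripper_force: 1.7
time: 3.9
position: [498.1, 218.1, 145.2]
orientation: [3.141, 0.0, 1.945]
force: [0.3, -0.7, 0.5]
gripper_width: 0.4
gripper_force: 0.8
time: 4.23
position: [490.4, 237.0, 144.6]
orientation: [-3.141, -0.0, 1.946]
force: [1.2, -2.0, 1.2]
gripper_width: 0.1
gripper_force: 0.9
time: 4.57
position: [483.0, 255.3, 144.5]
orientation: [-3.141, 0.0, 1.945]
force: [0.5, -0.6, 0.5]
gripper_width: 0.6
gripper_force: 0.5
[  0.4917838   67.17752926 144.50316846]
[(0.73, array([  5.,  88., 157.]))]
```

View pics/s1.png

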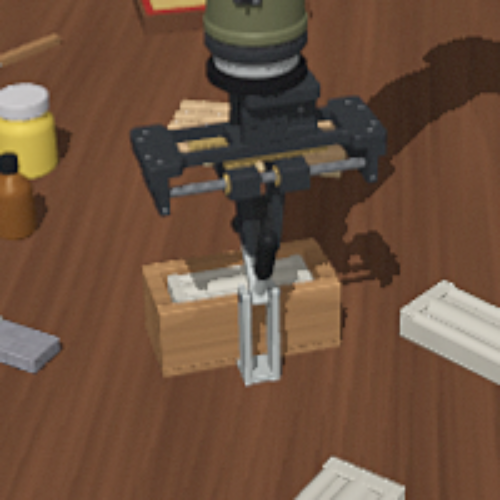

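The handle is past vertical, with its tip at mould y≈88 (about 0.87 rad), so I push further.

```bash
python3 -m creep '[{"slide":[5,0,0],"dr":[0,0,0],"jaw":0},{"slide":[5,0,0],"dr":[0,0,0],"jaw":0},{"slide":[5,0,0],"dr":[0,0,0],"jaw":0},{"slide":[5,0,0],"dr":[0,0,0],"jaw":0},{"slide":[5,0,0],"dr":[0,0,0],"jaw":0}]'
python3 -m creep '[{"slide":[5,0,-20],"dr":[0,0,0],"jaw":0},{"slide":[0,0,-35],"dr":[0,0,0],"jaw":0},{"slide":[0,0,-35],"dr":[0,0,0],"jaw":0},{"slide":[0,0,0],"dr":[0,0,0],"jaw":0},{"slide":[0,0,0],"dr":[0,0,0],"jaw":0},{"slide":[0,0,0],"dr":[0,0,0],"jaw":0}]'
python3 - <<'E'
from h import *
for n in ("side","top"):
    p=eyes.snapshot(n)
    print([(d["conf"],wm(toworld(p,d["centre"])).round()) for d in spot_point("clamp_handle",p)])
cv2.imwrite("pics/s2.png",cv2.resize(p["image"][180:340,200:400],None,fx=3,fy=3)); 
st();print(rel(mw(45,0,100)))
E
```

```text
time: 5.08
position: [473.9, 279.0, 144.8]
orientation: [3.141, -0.0, 1.946]
force: [-0.5, -0.8, 0.0]
gripper_width: 0.4
gripper_force: 0.2
time: 5.58
position: [471.8, 283.1, 234.4]
orientation: [-3.141, -0.0, 1.946]
force: [-0.3, 0.1, -0.4]
gripper_width: 0.7
gripper_force: 0.0
[(0.78, array([  7., 117., 137.]))]
[]
{'time': 5.783, 'position': [471.628, 282.559, 233.441], 'orientation': [-3.139, 0.0, 1.946], 'force': [-0.975, 0.354, -0.41], 'gripper_width': 0.269, 'gripper_force': 0.0, 'q': [-0.625, 0.614, 0.003, 1.82, -0.003, 0.71, -0.246]}
[-95.00867955  45.41938856 133.36929721]
```

View pics/s2.png

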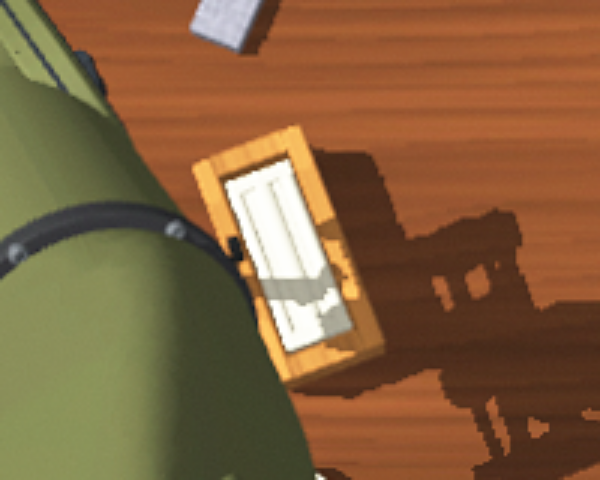

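```bash
python3 -m creep '[{"slide":[-32,15,0],"dr":[0,0,0],"jaw":0},{"slide":[-32,15,0],"dr":[0,0,0],"jaw":0},{"slide":[-31,15,0],"dr":[0,0,0],"jaw":0},{"slide":[0,0,0],"dr":[0,0,0],"jaw":0},{"slide":[0,0,0],"dr":[0,0,0],"jaw":0},{"slide":[0,0,0],"dr":[0,0,0],"jaw":0}]'
python3 - <<'E'
from h import *
for n in ("side","top"):
    p=eyes.snapshot(n)
    print([(d["conf"],wm(toworld(p,d["centre"])).round()) for d in spot_point("clamp_handle",p)],[(d["conf"],wm(toworld(p,d["centre"])).round()) for d in spot_point("casting",p)])
    if n=="side": cv2.imwrite("pics/s3.png",cv2.resize(p["image"][180:380,220:420],None,fx=2.5,fy=2.5))
st();print(rel(mw(45,0,80)))
E
```

```text
time: 6.28
position: [548.1, 211.4, 233.8]
orientation: [-3.14, -0.001, 1.946]
force: [-0.5, 1.1, -0.2]
gripper_width: 0.8
gripper_force: 0.0
[(0.86, array([  6., 113., 138.]))] [(0.91, array([-206.,   96.,    3.])), (0.72, array([-1., -2., 46.])), (0.6, array([ 29., 282.,   5.]))]
[(0.54, array([  2., 116., 140.]))] [(0.65, array([ 32., 284.,   1.]))]
{'time': 6.583, 'position': [548.318, 211.948, 234.727], 'orientation': [-3.141, -0.0, 1.947], 'force': [-0.288, 0.624, 0.617], 'gripper_width': 0.502, 'gripper_force': 0.0, 'q': [-0.44, 0.658, -0.012, 1.707, 0.009, 0.777, -0.08]}
[ -1.36111283  -0.41384596 154.72641791]
```

View pics/s3.png

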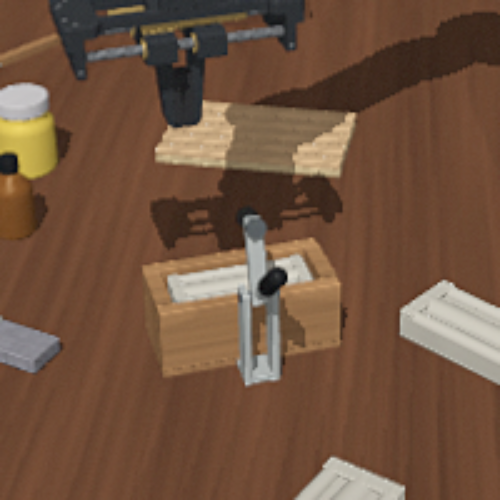

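The clamp stands balanced at about 1.3 rad with its arm upright and the casting flat. I press the handle further down from above.

```bash
python3 -m creep '[{"slide":[29,-11,0],"dr":[0,0,0],"jaw":0},{"slide":[29,-11,0],"dr":[0,0,0],"jaw":0},{"slide":[29,-11,0],"dr":[0,0,0],"jaw":0},{"slide":[30,-11,0],"dr":[0,0,0],"jaw":0},{"slide":[2,-1,20],"dr":[0,0,0],"jaw":0},{"slide":[0,0,20],"dr":[0,0,0],"jaw":0},{"slide":[0,0,20],"dr":[0,0,0],"jaw":0},{"slide":[0,0,10],"dr":[0,0,0],"jaw":0}]'
python3 -m creep '[{"slide":[0,0,7],"dr":[0,0,0],"jaw":0},{"slide":[0,0,7],"dr":[0,0,0],"jaw":0},{"slide":[0,0,7],"dr":[0,0,0],"jaw":0},{"slide":[0,0,7],"dr":[0,0,0],"jaw":0},{"slide":[0,0,7],"dr":[0,0,0],"jaw":0},{"slide":[0,0,7],"dr":[0,0,0],"jaw":0}]'
python3 -m creep '[{"slide":[0,0,-30],"dr":[0,0,0],"jaw":0},{"slide":[0,0,-40],"dr":[0,0,0],"jaw":0},{"slide":[0,0,-40],"dr":[0,0,0],"jaw":0},{"slide":[-30,11,0],"dr":[0,0,0],"jaw":0},{"slide":[-30,11,0],"dr":[0,0,0],"jaw":0},{"slide":[-30,11,0],"dr":[0,0,0],"jaw":0},{"slide":[-30,11,0],"dr":[0,0,0],"jaw":0},{"slide":[-2,1,0],"dr":[0,0,0],"jaw":0}]'
python3 - <<'E'
from h import *
for n in ("side","top"):
    p=eyes.snapshot(n)
    print([(d["conf"],wm(toworld(p,d["centre"])).round()) for d in spot_point("clamp_handle",p)],[(d["conf"],wm(toworld(p,d["centre"])).round()) for d in spot_point("casting",p)])
    if n=="side": cv2.imwrite("pics/s4.png",cv2.resize(p["image"][180:380,220:420],None,fx=2.5,fy=2.5))
st();print(rel(mw(45,0,80)))
E
```

```text
time: 7.25
position: [461.8, 308.6, 164.1]
orientation: [3.142, -0.004, 1.948]
force: [-14.8, 15.5, 26.7]
gripper_width: 0.5
gripper_force: 16.0
time: 7.75
position: [452.8, 332.8, 126.8]
orientation: [3.134, -0.036, 1.968]
force: [-29.3, 44.4, 19.7]
gripper_width: 0.3
gripper_force: 27.6
time: 8.42
position: [554.7, 200.9, 233.3]
orientation: [3.139, 0.006, 1.936]
force: [0.4, -1.4, -0.5]
gripper_width: 0.6
gripper_force: 0.0
[(0.75, array([-1., -1.,  1.])), (0.59, array([  6., 118., 137.])), (0.58, array([ 137., -369.,   -0.]))] [(0.97, array([-4., -2., 45.])), (0.75, array([-203.,   95.,    1.])), (0.57, array([ 29., 284.,   3.]))]
[(0.84, array([  3., 120., 138.])), (0.71, array([-114., -344.,    6.]))] [(0.92, array([ 28., 282.,   2.]))]
{'time': 8.717, 'position': [548.958, 209.993, 232.735], 'orientation': [-3.141, -0.001, 1.948], 'force': [0.362, -0.385, 0.555], 'gripper_width': 0.711, 'gripper_force': 0.0, 'q': [-0.435, 0.66, -0.014, 1.709, 0.011, 0.773, -0.076]}
[  0.56777888  -0.26615    152.73587204]
```

View pics/s4.png

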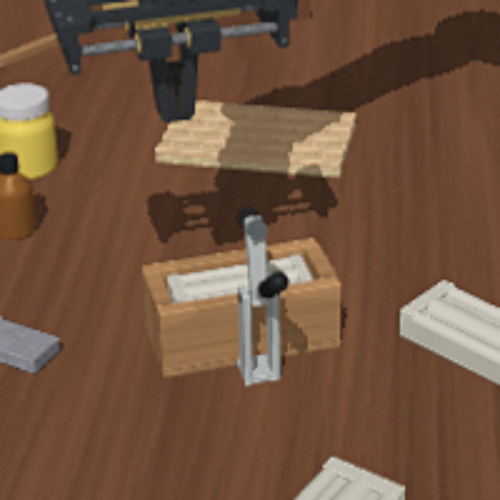

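The presses landed on the handle's end and slid off; the handle is still at about 1.35 rad. I go back into the wedge behind the handle and push outward and down.

```bash
python3 -m creep '[{"slide":[28,-15,0],"dr":[0,0,0],"jaw":0},{"slide":[28,-15,0],"dr":[0,0,0],"jaw":0},{"slide":[28,-15,0],"dr":[0,0,0],"jaw":0},{"slide":[0,0,0],"dr":[0,0,0],"jaw":0},{"slide":[0,0,30],"dr":[0,0,0],"jaw":0},{"slide":[0,0,30],"dr":[0,0,0],"jaw":0},{"slide":[0,0,25],"dr":[0,0,0],"jaw":0},{"slide":[0,0,0],"dr":[0,0,0],"jaw":0}]'
python3 -m creep '[{"slide":[4,0,-0],"dr":[0,0,0],"jaw":0},{"slide":[4,0,3],"dr":[0,0,0],"jaw":0},{"slide":[4,0,4],"dr":[0,0,0],"jaw":0},{"slide":[4,0,4],"dr":[0,0,0],"jaw":0}]'
python3 -m creep '[{"slide":[4,0,4],"dr":[0,0,0],"jaw":0},{"slide":[4,0,4],"dr":[0,0,0],"jaw":0},{"slide":[4,0,5],"dr":[0,0,0],"jaw":0},{"slide":[3,0,5],"dr":[0,0,0],"jaw":0}]'
python3 - <<'E'
from h import *
for n in ("side","top"):
    p=eyes.snapshot(n)
    print([(d["conf"],wm(toworld(p,d["centre"])).round()) for d in spot_point("clamp_handle",p)])
print(wm(tool()[0]))
E
```

```text
time: 9.38
position: [474.0, 269.6, 143.9]
orientation: [-3.133, 0.001, 1.948]
force: [-0.1, -0.9, -0.1]
gripper_width: 0.6
gripper_force: 0.0
time: 9.72
position: [472.3, 286.2, 138.0]
orientation: [3.138, -0.001, 1.946]
force: [0.3, -0.2, 0.1]
gripper_width: 0.6
gripper_force: 0.2
time: 10.05
position: [465.8, 299.4, 118.3]
orientation: [3.142, -0.0, 1.946]
force: [-0.4, 0.2, 0.5]
gripper_width: 0.9
gripper_force: 0.0
[(0.52, array([  4., 136., 100.]))]
[]
[  0.40754801 112.25593146 118.38722053]
```

The handle is falling away on its own, so I lift clear.

```bash
python3 -m creep '[{"slide":[4,0,-15],"dr":[0,0,0],"jaw":0},{"slide":[0,0,-30],"dr":[0,0,0],"jaw":0},{"slide":[0,0,-35],"dr":[0,0,0],"jaw":0},{"slide":[0,0,-35],"dr":[0,0,0],"jaw":0},{"slide":[-39,15,0],"dr":[0,0,0],"jaw":0},{"slide":[-39,15,0],"dr":[0,0,0],"jaw":0},{"slide":[-37,15,0],"dr":[0,0,0],"jaw":0},{"slide":[0,0,0],"dr":[0,0,0],"jaw":0}]'
python3 - <<'E'
from h import *
for n in ("side","top"):
    p=eyes.snapshot(n)
    print([(d["conf"],wm(toworld(p,d["centre"])).round()) for d in spot_point("clamp_handle",p)],[(d["conf"],wm(toworld(p,d["centre"])).round()) for d in spot_point("casting",p)])
st();print(rel(mw(45,0,80)))
E
```

```text
time: 10.92
position: [555.1, 201.7, 234.6]
orientation: [3.137, 0.008, 1.931]
force: [0.4, -1.8, 0.4]
gripper_width: 0.3
gripper_force: 0.0
[(0.88, array([  6., 134.,  57.]))] [(0.93, array([-5.,  0., 40.])), (0.64, array([ 138., -370.,    4.])), (0.61, array([-202.,   98.,    4.])), (0.55, array([ 29., 283.,   3.])), (0.47, array([-1., -3., -1.])), (0.32, array([  4., 128.,  60.]))]
[(0.66, array([  6., 133.,  55.]))] [(0.98, array([ 31., 282.,   2.]))]
{'time': 11.217, 'position': [547.27, 213.758, 233.663], 'orientation': [-3.141, -0.001, 1.948], 'force': [-0.106, 0.635, -0.462], 'gripper_width': 0.496, 'gripper_force': 0.0, 'q': [-0.446, 0.659, -0.007, 1.709, 0.004, 0.775, -0.077]}
[-3.55249675e+00 -5.08711927e-02  1.53658862e+02]
```

The clamp is fully open, with the handle tip at (y134, z56). I feel the +x end first.

```bash
python3 -m creep '[{"slide":[-3.5,0,35],"dr":[0,0,0],"jaw":0},{"slide":[0,0,40],"dr":[0,0,0],"jaw":0},{"slide":[0,0,40],"dr":[0,0,0],"jaw":0},{"slide":[0,0,34],"dr":[0,0,0],"jaw":0},{"slide":[0,0,2],"dr":[0,0,0],"jaw":0},{"slide":[0,0,0],"dr":[0,0,0],"jaw":0},{"slide":[0,0,0],"dr":[0,0,0],"jaw":0}]'
python3 -m creep '[{"slide":[0,0,1],"dr":[0,0,0],"jaw":0},{"slide":[0,0,1],"dr":[0,0,0],"jaw":0},{"slide":[0,0,1],"dr":[0,0,0],"jaw":0},{"slide":[0,0,1],"dr":[0,0,0],"jaw":0}]'
python3 -m creep '[{"slide":[0,0,1],"dr":[0,0,0],"jaw":0},{"slide":[0,0,0],"dr":[0,0,0],"jaw":0}]'
python3 -m creep '[{"slide":[0,0,1],"dr":[0,0,0],"jaw":0},{"slide":[0,0,0],"dr":[0,0,0],"jaw":0}]'
```

```text
time: 11.8
position: [550.4, 210.0, 84.2]
orientation: [3.139, -0.0, 1.946]
force: [0.8, 0.2, 0.4]
gripper_width: 0.3
gripper_force: 0.0
time: 12.13
position: [550.4, 209.0, 79.9]
orientation: [3.139, -0.0, 1.945]
force: [-0.5, 0.7, -0.4]
gripper_width: 0.2
gripper_force: 0.0
time: 12.3
position: [549.8, 208.8, 77.8]
orientation: [3.141, -0.0, 1.945]
force: [-0.5, 0.3, 0.5]
gripper_width: 0.6
gripper_force: 0.0
time: 12.47
position: [549.7, 208.7, 76.6]
orientation: [-3.141, -0.0, 1.945]
force: [0.3, -0.1, -0.1]
gripper_width: 0.4
gripper_force: 0.0
```

```bash

python3 -m creep '[{"slide":[0,0,1],"dr":[0,0,0],"jaw":0},{"slide":[0,0,0],"dr":[0,0,0],"jaw":0}]'
python3 -m creep '[{"slide":[0,0,1],"dr":[0,0,0],"jaw":0},{"slide":[0,0,0],"dr":[0,0,0],"jaw":0}]'
python3 -m creep '[{"slide":[0,0,1],"dr":[0,0,0],"jaw":0},{"slide":[0,0,0],"dr":[0,0,0],"jaw":0}]'
```

```text
time: 12.63
position: [549.8, 208.8, 75.6]
orientation: [-3.142, -0.0, 1.945]
force: [0.7, 0.8, 0.3]
gripper_width: -0.2
gripper_force: 0.0
time: 12.8
position: [549.8, 208.8, 75.5]
orientation: [3.141, -0.0, 1.945]
force: [-1.9, -0.1, 7.2]
gripper_width: 0.5
gripper_force: 3.5
time: 12.97
position: [549.8, 208.8, 75.5]
orientation: [3.141, -0.0, 1.945]
force: [-3.0, -1.1, 15.0]
gripper_width: 0.5
gripper_force: 7.5
```

The +x end is solid: 15 N with no give. The hollow must be at -x, so I lift and press there.

```bash
python3 -m creep '[{"slide":[0,0,-12],"dr":[0,0,0],"jaw":0},{"slide":[0,-15,-10],"dr":[0,0,0],"jaw":0},{"slide":[0,-25,0],"dr":[0,0,0],"jaw":0},{"slide":[0,-25,0],"dr":[0,0,0],"jaw":0},{"slide":[0,-25,0],"dr":[0,0,0],"jaw":0},{"slide":[0,0,10],"dr":[0,0,0],"jaw":0},{"slide":[0,0,8],"dr":[0,0,0],"jaw":0},{"slide":[0,0,0],"dr":[0,0,0],"jaw":0}]'
python3 -m creep '[{"slide":[0,0,2],"dr":[0,0,0],"jaw":0},{"slide":[0,0,2],"dr":[0,0,0],"jaw":0},{"slide":[0,0,1],"dr":[0,0,0],"jaw":0},{"slide":[0,0,0],"dr":[0,0,0],"jaw":0}]'
python3 -m creep '[{"slide":[0,0,2],"dr":[0,0,0],"jaw":0},{"slide":[0,0,0],"dr":[0,0,0],"jaw":0}]'
python3 -c "
from h import *
print(wm(tool()[0]))"
```

```text
time: 13.63
position: [466.6, 176.3, 76.6]
orientation: [-3.142, -0.0, 1.946]
force: [0.6, -0.0, 0.0]
gripper_width: 0.4
gripper_force: 0.0
time: 13.97
position: [466.5, 176.1, 72.5]
orientation: [3.141, -0.0, 1.945]
force: [-0.5, 0.6, 0.4]
gripper_width: 0.6
gripper_force: 0.0
time: 14.13
position: [466.1, 175.9, 70.6]
orientation: [3.141, -0.0, 1.945]
force: [-0.2, -0.9, -1.2]
gripper_width: 0.3
gripper_force: 0.0
[-44.22061435  -2.15180147  70.56772813]
```

```bash

python3 -m creep '[{"slide":[0,0,2],"dr":[0,0,0],"jaw":0},{"slide":[0,0,2],"dr":[0,0,0],"jaw":0},{"slide":[0,0,0],"dr":[0,0,0],"jaw":0}]'
python3 -m creep '[{"slide":[0,0,2],"dr":[0,0,0],"jaw":0},{"slide":[0,0,1],"dr":[0,0,0],"jaw":0},{"slide":[0,0,0],"dr":[0,0,0],"jaw":0}]'
python3 - <<'E'
from h import *
p=eyes.snapshot("side"); cv2.imwrite("pics/s5.png",cv2.resize(p["image"][180:380,220:420],None,fx=2.5,fy=2.5))
E
```

```text
time: 14.38
position: [465.9, 175.8, 66.4]
orientation: [-3.141, -0.0, 1.945]
force: [0.7, 0.4, 0.1]
gripper_width: 0.7
gripper_force: 0.0
time: 14.63
position: [465.9, 175.8, 63.5]
orientation: [-3.141, -0.0, 1.945]
force: [-0.3, 0.2, 0.2]
gripper_width: 0.4
gripper_force: 0.0
```

View pics/s5.png

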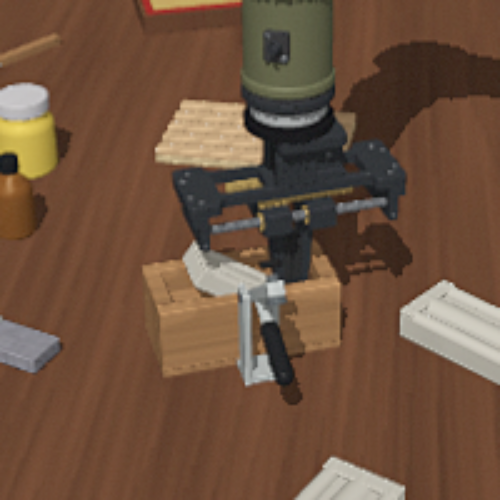

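The casting is tipping; its +x end (image left) has risen over the rim. I continue until it meets the bottom.

```bash

python3 -m creep '[{"slide":[0,0,2],"dr":[0,0,0],"jaw":0},{"slide":[0,0,0],"dr":[0,0,0],"jaw":0}]'
python3 -m creep '[{"slide":[0,0,2],"dr":[0,0,0],"jaw":0},{"slide":[0,0,0],"dr":[0,0,0],"jaw":0}]'
python3 - <<'E'
from h import *
p=eyes.snapshot("side")
print([(d["conf"],wm(toworld(p,d["centre"])).round()) for d in spot_point("casting",p)])
m=[d for d in cut_out("casting",p)]
for d in m:
    ys,xs=np.nonzero(d["pixels"])
    if abs(xs.mean()-315)<40 and abs(ys.mean()-290)<40:
        i=ys.argmin(); 
        o,dd=ray(p,xs[i],ys[i]); # intersect with mould y=0 plane
        om=wm(o); dm=R.from_euler("z",-MY).apply(dd); 
        for y in(-23,23): print("top px",xs[i],ys[i],(om+dm*(y-om[1])/dm[1]).round(1))
        i=xs.argmin(); o,dd=ray(p,xs[i],ys[i]); om=wm(o); dm=R.from_euler("z",-MY).apply(dd)
        for y in(-23,23): print("left px",xs[i],ys[i],(om+dm*(y-om[1])/dm[1]).round(1))
E
```

```text
time: 14.85
position: [466.0, 175.9, 61.5]
orientation: [-3.141, -0.0, 1.945]
force: [0.5, 0.4, 0.6]
gripper_width: 0.6
gripper_force: 0.0
time: 15.02
position: [465.9, 175.8, 59.5]
orientation: [-3.141, -0.0, 1.945]
force: [0.1, -0.1, -0.5]
gripper_width: 0.3
gripper_force: 0.0
[(0.95, array([ 27., 285.,   7.])), (0.77, array([-206.,   95.,    2.])), (0.74, array([-5., -1., 45.]))]
top px 297 277 [ 34.6 -23.   90.6]
top px 297 277 [ 44.7  23.  120.2]
left px 293 281 [ 43.8 -23.   82.2]
left px 293 281 [ 53.5  23.  112.2]
```

```bash

python3 -m creep '[{"slide":[0,0,2],"dr":[0,0,0],"jaw":0},{"slide":[0,0,0],"dr":[0,0,0],"jaw":0}]'
python3 -m creep '[{"slide":[0,0,2],"dr":[0,0,0],"jaw":0},{"slide":[0,0,0],"dr":[0,0,0],"jaw":0}]'
```

```text
time: 15.33
position: [466.0, 175.9, 57.5]
orientation: [-3.141, -0.0, 1.945]
force: [-0.1, -0.2, 0.7]
gripper_width: 0.2
gripper_force: 0.0
time: 15.5
position: [466.1, 175.9, 56.0]
orientation: [3.141, -0.0, 1.945]
force: [-0.8, -1.1, 6.6]
gripper_width: 0.6
gripper_force: 2.5
```

It bottomed at 6.6 N. I lift away, then turn the tool a quarter so the fingers close across the casting. I record joint angles to learn the arm's geometry.

```bash

python3 -m creep '[{"slide":[0,0,-10],"dr":[0,0,0],"jaw":0},{"slide":[0,0,-30],"dr":[0,0,0],"jaw":0},{"slide":[0,0,-40],"dr":[0,0,0],"jaw":0},{"slide":[0,0,-40],"dr":[0,0,0],"jaw":88},{"slide":[0,35,-20],"dr":[0,0,7],"jaw":88},{"slide":[0,35,0],"dr":[0,0,7],"jaw":88},{"slide":[8,30,0],"dr":[0,0,7],"jaw":88},{"slide":[0,0,0],"dr":[0,0,7],"jaw":88}]'
python3 -m creep '[{"slide":[0,0,0],"dr":[0,0,7],"jaw":88},{"slide":[0,0,0],"dr":[0,0,7],"jaw":88},{"slide":[0,0,0],"dr":[0,0,7],"jaw":88},{"slide":[0,0,0],"dr":[0,0,7],"jaw":88},{"slide":[0,0,0],"dr":[0,0,7],"jaw":88},{"slide":[0,0,0],"dr":[0,0,7],"jaw":88},{"slide":[0,0,0],"dr":[0,0,7],"jaw":88},{"slide":[0,0,0],"dr":[0,0,7],"jaw":88}]'
python3 -m creep '[{"slide":[0,0,0],"dr":[0,0,6],"jaw":88},{"slide":[0,0,0],"dr":[0,0,0],"jaw":88}]'
cat > q.py <<'E'
from h import *
import json,os
o=ctrl.get_obs(); L=json.load(open("q.json")) if os.path.exists("q.json") else []
L.append([list(map(float,o["q"])),list(map(float,o["position"])),list(map(float,o["orientation"]))]); json.dump(L,open("q.json","w"))
E
python3 q.py
python3 - <<'E'
from h import *
st(); print(wm(tool()[0]))
p=eyes.snapshot("side")
for d in cut_out("casting",p):
    ys,xs=np.nonzero(d["pixels"])
    if abs(xs.mean()-315)<40 and abs(ys.mean()-290)<40:
        for i in (ys.argmin(),xs.argmin()):
            o,dd=ray(p,xs[i],ys[i]); om=wm(o); dm=R.from_euler("z",-MY).apply(dd); print(xs[i],ys[i],(om+dm*(-23-om[1])/dm[1]).round(1),(om+dm*(23-om[1])/dm[1]).round(1))
E
```

```text
time: 16.17
position: [567.3, 211.9, 197.6]
orientation: [3.133, -0.005, 1.451]
force: [0.6, 1.5, 0.1]
gripper_width: 31.6
gripper_force: 0.0
time: 16.83
position: [560.8, 209.4, 196.1]
orientation: [-3.141, 0.0, 0.473]
force: [-0.0, 0.7, -0.5]
gripper_width: 85.3
gripper_force: 0.0
time: 17.0
position: [560.7, 209.5, 195.9]
orientation: [-3.141, 0.0, 0.372]
force: [1.0, 0.5, 0.5]
gripper_width: 88.2
gripper_force: 0.0
{'time': 17.0, 'position': [560.734, 209.464, 195.908], 'orientation': [-3.141, 0.0, 0.372], 'force': [1.016, 0.496, 0.477], 'gripper_width': 88.153, 'gripper_force': 0.0, 'q': [-0.687, 0.772, 0.458, 1.724, -0.467, 0.756, -1.195]}
[ 56.092168    -5.56836347 195.90786332]
296 277 [ 36.8 -23.   91. ] [ 46.8  23.  120.6]
293 281 [ 43.8 -23.   82.2] [ 53.5  23.  112.2]
```

```bash

python3 -m creep '[{"slide":[0,0,0],"dr":[0,-6.7,0],"jaw":88},{"slide":[0,0,0],"dr":[0,-6.7,0],"jaw":88},{"slide":[0,0,0],"dr":[0,-6.6,0],"jaw":88},{"slide":[0,0,0],"dr":[0,0,0],"jaw":88}]'
python3 q.py
python3 - <<'E'
from h import *
st(); print(wm(tool()[0])); print(rel(mw(29.8,0,87.3)), rel(mw(40,0,150)))
E
```

```text
time: 17.43
position: [562.7, 210.3, 193.4]
orientation: [-3.141, 0.353, 0.379]
force: [0.0, 0.0, -1.3]
gripper_width: 87.7
gripper_force: 0.0
{'time': 17.433, 'position': [562.666, 210.327, 193.405], 'orientation': [-3.141, 0.353, 0.379], 'force': [0.009, 0.041, -1.255], 'gripper_width': 87.734, 'gripper_force': 0.0, 'q': [-0.649, 0.944, 0.489, 1.37, -0.37, 1.285, -1.29]}
[ 58.20636831  -5.47310733 193.40492856]
[ 10.08773346  -5.48184523 109.37696072] [-2.03918259 -5.50300745 47.02098699]
```

```bash

python3 -m creep '[{"slide":[10,-5.5,15],"dr":[0,0,0],"jaw":62},{"slide":[0,0,20],"dr":[0,0,0],"jaw":62},{"slide":[0,0,20],"dr":[0,0,0],"jaw":62},{"slide":[0,0,20],"dr":[0,0,0],"jaw":62},{"slide":[0,0,10],"dr":[0,0,0],"jaw":62},{"slide":[0,0,0],"dr":[0,0,0],"jaw":62}]'
python3 -m creep '[{"slide":[0,0,8],"dr":[0,0,0],"jaw":62},{"slide":[0,0,8],"dr":[0,0,0],"jaw":62},{"slide":[0,0,8],"dr":[0,0,0],"jaw":62},{"slide":[0,0,0],"dr":[0,0,0],"jaw":62}]'
python3 q.py
python3 - <<'E'
from h import *
st(); print(wm(tool()[0])); print(rel(mw(29.8,0,87.3)))
p=eyes.snapshot("wrist"); cv2.imwrite("pics/w1.png",p["image"])
p=eyes.snapshot("side"); cv2.imwrite("pics/s6.png",cv2.resize(p["image"][180:380,220:420],None,fx=2.5,fy=2.5))
E
```

```text
time: 17.93
position: [538.6, 206.5, 111.1]
orientation: [-3.14, 0.352, 0.375]
force: [-0.4, 0.7, -0.6]
gripper_width: 61.8
gripper_force: 0.0
time: 18.27
position: [532.1, 204.0, 88.9]
orientation: [-3.141, 0.351, 0.375]
force: [-0.4, -0.4, 0.5]
gripper_width: 62.0
gripper_force: 0.0
{'time': 18.267, 'position': [532.111, 203.976, 88.873], 'orientation': [-3.141, 0.351, 0.375], 'force': [-0.352, -0.354, 0.472], 'gripper_width': 61.981, 'gripper_force': 0.0, 'q': [-0.652, 1.038, 0.44, 1.529, -0.429, 1.038, -1.247]}
[27.4483048  -0.19063008 88.87266611]
[ 2.74896736 -0.19077307  0.66848555]
```

View pics/s6.png

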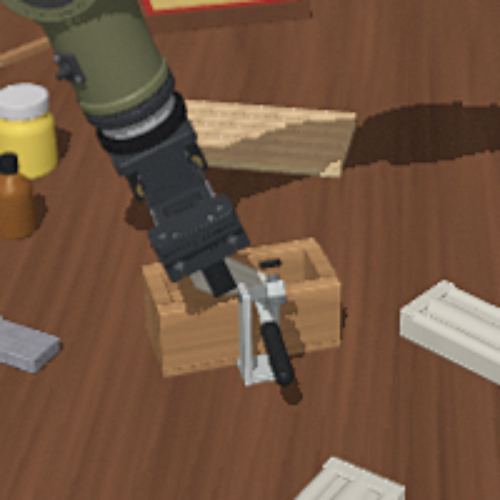

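The fingers straddle the raised end and stay clear of the clamp. I close.

```bash

python3 -m creep '[{"slide":[2.5,0,0.5],"dr":[0,0,0],"jaw":62},{"slide":[0,0,0],"dr":[0,0,0],"jaw":40},{"slide":[0,0,0],"dr":[0,0,0],"jaw":40},{"slide":[0,0,0],"dr":[0,0,0],"jaw":40},{"slide":[0,0,0],"dr":[0,0,0],"jaw":40},{"slide":[0,0,0],"dr":[0,0,0],"jaw":40}]'
cat > fk.py <<'E'
from h import *
import json
from scipy.optimize import least_squares
D=json.load(open("q.json"))+[
[[-1.098,.69,-.195,1.566,.157,.902,-.215],[265.326,565.225,251.933],[-3.14,0,2.703]],
[[-1.221,.686,.027,1.572,-.022,.884,-.815],[265.345,565.957,252.786],[3.141,0,1.942]],
[[-.4,.58,-.038,1.815,.029,.747,-.078],[513.346,181.295,252.687],[3.142,-.001,1.946]],
[[-.625,.614,.003,1.82,-.003,.71,-.246],[471.628,282.559,233.441],[-3.139,0,1.946]],
[[-.44,.658,-.012,1.707,.009,.777,-.08],[548.318,211.948,234.727],[-3.141,0,1.947]],
[[-.435,.66,-.014,1.709,.011,.773,-.076],[548.958,209.993,232.735],[-3.141,-.001,1.948]]]
def fk(q,L,s):  # s signs
    z=lambda a:R.from_euler("z",a); y=lambda a:R.from_euler("y",a)
    h,a,b,c=L[:4]
    r=z(s[0]*q[0]+L[4])*y(q[1]); p=np.array([0,0,h])+r.apply([0,0,a])
    r=r*z(s[1]*q[2])*y(q[3]); p=p+r.apply([0,0,b])
    r=r*z(s[2]*q[4])*y(q[5]); p=p+r.apply([0,0,c])
    return p,r*z(s[3]*q[6]+L[5])
def res(L,s):
    e=[]
    for q,P,O in D:
        p,r=fk(q,L,s); e+=list((p-P)/1)+list(300*(r.inv()*R.from_euler("xyz",O)).as_rotvec())
    return e
if __name__=="__main__":
    import itertools
    B=None
    for s in itertools.product((1,-1),repeat=4):
        for a in (0,1.57,3.14,-1.57):
          for b in (0,1.57,3.14,-1.57):
            f=least_squares(res,[300,400,400,250,a,b],args=(s,),max_nfev=30)
            if B is None or f.cost<B[0]: B=(f.cost,f.x,s)
    print(B); json.dump([list(B[1]),B[2]],open("fk.json","w")); print(np.abs(res(B[1],B[2])).reshape(-1,6).max(0).round(1))
E
python3 fk.py
```

```text
time: 18.87
position: [535.5, 205.0, 88.7]
orientation: [3.142, 0.348, 0.375]
force: [0.4, 0.5, -0.2]
gripper_width: 45.3
gripper_force: 29.9
(np.float64(211.03572292219204), array([ 3.48744165e+02,  5.62896789e+02,  3.47780011e+02,  3.08626163e+02,
       -7.58584702e-02,  1.49588810e+00]), (-1, -1, -1, -1))
[2.3 4.6 7.3 7.9 0.3 1.1]
```

The grip holds at 45.3 mm and 30 N. Next I check reachability of the two ways to lay it down.

```bash
cat > ik.py <<'E'
from fk import *
L,s=json.load(open("fk.json"))
lo=np.array([-3.01,-.46,-1.47,.13,-1,.04,-2.66]); hi=np.array([3.01,2.08,1.51,2.56,4.14,2.09,2.66])
q0=np.array(ctrl.get_obs()["q"])
def ik(P,O,starts=40):
    T=R.from_euler("xyz",O); best=None; rng=np.random.default_rng(0)
    for k in range(starts):
        x0=np.clip(q0,lo+.01,hi-.01) if k==0 else rng.uniform(lo,hi)
        f=least_squares(lambda q:np.r_[fk(q,L,s)[0]-P,300*(fk(q,L,s)[1].inv()*T).as_rotvec(),1*(q-q0)],x0,bounds=(lo,hi),max_nfev=60)
        if best is None or f.cost<best.cost: best=f
    p,r=fk(best.x,L,s); return best.x.round(2),np.linalg.norm(p-P).round(1),np.degrees((r.inv()*T).magnitude()).round(1)
for th in (.8,.98):
  for sg,yaw in ((1,BY),(-1,BY+np.pi)):
    g=R.from_euler("z",BY).apply([sg,0,0]); d=-g*np.sin(th)-np.array([0,0,np.cos(th)])
    for z in (36,100): 
        G=BO+g*55+[0,0,z]; print(th,sg,z,(G+5*d).round(),*ik(G+5*d,[np.pi,th,yaw]))
E
python3 ik.py
```

```text
0.8 1 36 [ 578. -170.   33.] [-0.01  1.41  0.54  0.89 -0.33  1.72 -1.26] 0.0 0.0
0.8 1 100 [ 578. -170.   97.] [-0.02  1.32  0.55  0.92 -0.3   1.77 -1.25] 0.0 0.0
0.8 -1 36 [ 476. -159.   33.] [ 0.75  1.36 -0.55  2.56  3.12  1.34 -0.87] 20.0 2.2
0.8 -1 100 [ 476. -159.   97.] [ 0.87  1.22 -0.83  2.56  2.85  1.16 -0.7 ] 26.6 3.9
0.98 1 36 [ 577. -170.   33.] [ 0.03  1.53  0.54  0.64 -0.3   2.   -1.3 ] 0.0 0.0
0.98 1 100 [ 577. -170.   97.] [ 0.02  1.44  0.55  0.7  -0.27  2.03 -1.27] 0.0 0.0
0.98 -1 36 [ 476. -159.   33.] [ 0.56  1.45 -0.08  2.56  3.57  1.72 -1.2 ] 31.8 2.8
0.98 -1 100 [ 476. -159.   97.] [ 0.92  1.34 -0.7   2.56  3.22  1.28 -0.73] 46.6 5.7
```

Laying it down with the gripped end towards +x is reachable. I lift straight up.

```bash

python3 -m creep '[{"slide":[-1.7,0,-4.7],"dr":[0,0,0],"jaw":40},{"slide":[-3.4,0,-9.4],"dr":[0,0,0],"jaw":40},{"slide":[-3.4,0,-9.4],"dr":[0,0,0],"jaw":40},{"slide":[-5.1,0,-14.1],"dr":[0,0,0],"jaw":40},{"slide":[-5.1,0,-14.1],"dr":[0,0,0],"jaw":40},{"slide":[-5.1,0,-14.1],"dr":[0,0,0],"jaw":40},{"slide":[-5.1,0,-14.1],"dr":[0,0,0],"jaw":40},{"slide":[-5.1,0,-14.1],"dr":[0,0,0],"jaw":40}]'
python3 -m creep '[{"slide":[-6,0,-16],"dr":[0,0,0],"jaw":40},{"slide":[-6,0,-16],"dr":[0,0,0],"jaw":40},{"slide":[-6,0,-16],"dr":[0,0,0],"jaw":40},{"slide":[0,0,0],"dr":[0,0,0],"jaw":40},{"slide":[0,0,0],"dr":[0,0,0],"jaw":40}]'
python3 - <<'E'
from h import *
st(); print(wm(tool()[0]))
p=eyes.snapshot("side"); cv2.imwrite("pics/s7.png",cv2.resize(p["image"][120:380,200:460],None,fx=2.2,fy=2.2))
print(rel([577,-170,230]))
E
```

```text
time: 19.53
position: [535.7, 205.0, 190.8]
orientation: [3.142, 0.348, 0.374]
force: [0.1, -0.1, -1.3]
gripper_width: 45.6
gripper_force: 30.0
time: 19.95
position: [535.5, 204.9, 241.2]
orientation: [-3.141, 0.346, 0.374]
force: [0.1, 0.9, -1.8]
gripper_width: 46.0
gripper_force: 30.0
{'time': 19.95, 'position': [535.525, 204.852, 241.213], 'orientation': [-3.141, 0.346, 0.374], 'force': [0.096, 0.882, -1.799], 'gripper_width': 45.955, 'gripper_force': 29.953, 'q': [-0.681, 0.851, 0.511, 1.436, -0.35, 1.306, -1.298]}
[ 30.94664744  -0.62616784 241.2134635 ]
[-88.58490252 364.34165108  42.73306625]
```

View pics/s7.png

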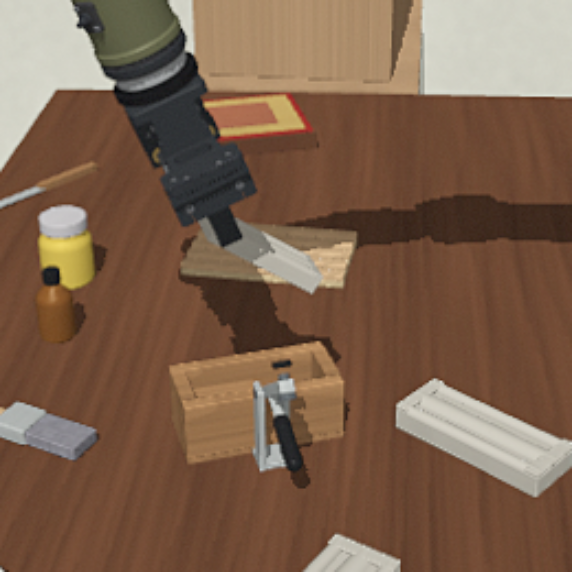

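The casting is out and held, the mould empty. I carry it over the board.

```bash

python3 -m creep '[{"slide":[-3,12,1.4],"dr":[0,0,0],"jaw":40},{"slide":[-6,24,2.8],"dr":[0,0,0],"jaw":40},{"slide":[-6,24,2.8],"dr":[0,0,0],"jaw":40},{"slide":[-6,24,2.8],"dr":[0,0,0],"jaw":40},{"slide":[-6,24,2.8],"dr":[0,0,0],"jaw":40},{"slide":[-6,24,2.8],"dr":[0,0,0],"jaw":40},{"slide":[-6,24,2.8],"dr":[0,0,0],"jaw":40},{"slide":[-6,24,2.8],"dr":[0,0,0],"jaw":40}]'
python3 -m creep '[{"slide":[-6,24,2.8],"dr":[0,0,0],"jaw":40},{"slide":[-6,24,2.8],"dr":[0,0,0],"jaw":40},{"slide":[-6,24,2.8],"dr":[0,0,0],"jaw":40},{"slide":[-6,24,2.8],"dr":[0,0,0],"jaw":40},{"slide":[-6,24,2.8],"dr":[0,0,0],"jaw":40},{"slide":[-6,24,2.8],"dr":[0,0,0],"jaw":40},{"slide":[-6,24,2.8],"dr":[0,0,0],"jaw":40},{"slide":[-3,12,1.4],"dr":[0,0,0],"jaw":40}]'
python3 -m creep '[{"slide":[0,0,0],"dr":[2.3,0,6.4],"jaw":40},{"slide":[0,0,0],"dr":[2.3,0,6.4],"jaw":40},{"slide":[0,0,0],"dr":[2.3,0,6.4],"jaw":40},{"slide":[0,0,0],"dr":[2.3,0,6.4],"jaw":40},{"slide":[0,0,0],"dr":[0,0,0],"jaw":40},{"slide":[0,0,0],"dr":[0,0,0],"jaw":40}]'
python3 -c "
from h import *
st()"
```

```text
time: 20.67
position: [553.8, 16.9, 234.4]
orientation: [-3.141, 0.352, 0.374]
force: [0.7, 0.1, -1.4]
gripper_width: 45.7
gripper_force: 30.0
time: 21.33
position: [572.8, -171.2, 230.4]
orientation: [3.14, 0.353, 0.369]
force: [0.1, -1.1, -1.6]
gripper_width: 45.7
gripper_force: 30.0
time: 21.83
position: [573.9, -166.9, 230.4]
orientation: [3.14, 0.35, -0.099]
force: [-0.1, 0.0, -0.9]
gripper_width: 45.7
gripper_force: 30.0
{'time': 21.833, 'position': [573.93, -166.931, 230.379], 'orientation': [3.14, 0.35, -0.099], 'force': [-0.131, 0.006, -0.904], 'gripper_width': 45.7, 'gripper_force': 29.953, 'q': [-0.084, 0.919, 0.607, 1.363, -0.378, 1.34, -1.114]}
```

```bash

python3 -m creep '[{"slide":[6.8,0,18.8],"dr":[0,0,0],"jaw":40},{"slide":[6.8,0,18.8],"dr":[0,0,0],"jaw":40},{"slide":[6.8,0,18.8],"dr":[0,0,0],"jaw":40},{"slide":[6.8,0,18.8],"dr":[0,0,0],"jaw":40},{"slide":[0,0,0],"dr":[0,-6,0],"jaw":40},{"slide":[0,0,0],"dr":[0,-6,0],"jaw":40},{"slide":[0,0,0],"dr":[0,-6,0],"jaw":40},{"slide":[0,0,0],"dr":[0,-6,0],"jaw":40}]'
python3 -m creep '[{"slide":[0,0,0],"dr":[0,-6,0],"jaw":40},{"slide":[0,0,0],"dr":[0,-5,0],"jaw":40},{"slide":[0,0,0],"dr":[0,0,0],"jaw":40},{"slide":[0,0,0],"dr":[0,0,0],"jaw":40}]'
python3 - <<'E'
from h import *
st()
p=eyes.snapshot("side"); a=cv2.resize(p["image"][150:280,230:430],None,fx=3,fy=3); cv2.imwrite("pics/s8.png",a)
for d in spot_point("casting",p): print(d["conf"],toworld(p,d["centre"]).round())
E
```

```text
time: 22.5
position: [575.0, -165.5, 151.5]
orientation: [3.141, 0.771, -0.096]
force: [1.7, -0.9, -2.1]
gripper_width: 46.0
gripper_force: 30.0
time: 22.83
position: [574.2, -166.3, 148.7]
orientation: [3.141, 0.96, -0.098]
force: [0.5, -0.5, -1.7]
gripper_width: 45.5
gripper_force: 30.0
{'time': 22.833, 'position': [574.226, -166.272, 148.654], 'orientation': [3.141, 0.96, -0.098], 'force': [0.536, -0.458, -1.677], 'gripper_width': 45.547, 'gripper_force': 29.959, 'q': [0.027, 1.367, 0.563, 0.764, -0.297, 2.039, -1.217]}
0.76 [283. 209.   2.]
0.66 [430. 468.   4.]
0.59 [ 515. -164.  128.]
```

View pics/s8.png

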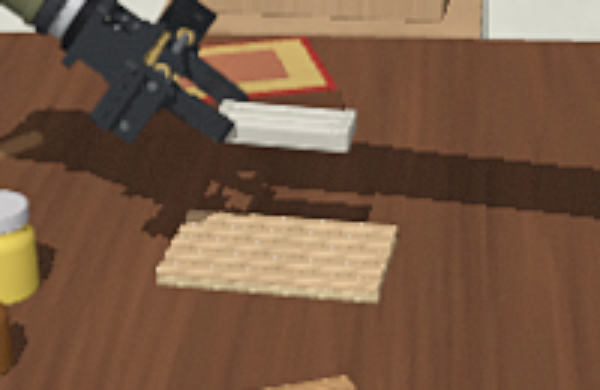

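The casting hangs nearly level above the board. That was my eleventh picture by count, one over the limit of 10, so I view no more. I measure the remaining pitch numerically from the masks.

```bash
cat > pose.py <<'E'
from h import *
from scipy.optimize import minimize
P,T=tool(); Gp=P-5*T[:,2]; yaw=np.arctan2(*(T[:2,1]*[1,-1])) # tool y=(sin,-cos)
g=R.from_euler("z",yaw)
V=[]
for n in ("side","top"):
    p=eyes.snapshot(n); c=proj(p,Gp-g.apply([45,0,10])); b=None
    for d in cut_out("casting",p):
        m=d["pixels"]; ys,xs=np.nonzero(m)
        if np.hypot(xs.mean()-c[0],ys.mean()-c[1])<25: b=m;break
    if b is not None: V.append((p,cv2.resize(b.astype(np.uint8),None,fx=4,fy=4)>0)); print(n,b.sum())
def hullmask(p,v,xmax,shape):
    off,nz,th=v; r=g*R.from_euler("y",th); pts=[]
    for x in (-60,xmax):
        for y in (-23,23):
            for z in (0,20): pts.append(proj(p,Gp+r.apply([x-off,y,z-nz]))*4)
    h=cv2.convexHull(np.array(pts,np.float32)).round().astype(np.int32); M=np.zeros(shape,np.uint8); cv2.fillConvexPoly(M,h,1); return M>0
def cost(v):
    e=0
    for p,B in V:
        F=hullmask(p,v,60,B.shape); H=hullmask(p,v,20,B.shape)
        e+=((B&~F).sum()+(H&~B).sum())/B.sum()
    return e
best=min((minimize(cost,[o,21,t],method="Nelder-Mead",options=dict(initial_simplex=[[o,21,t],[o+5,21,t],[o,25,t],[o,21,t+.08]])) for o in (50,56) for t in (-.08,0,.08)),key=lambda r:r.fun)
o,nz,th=best.x; c=Gp+(g*R.from_euler("y",th)).apply([-o,0,-nz])
print("off,n,pitch",best.x.round(3),best.fun.round(3),"centre",c.round(1),"board",R.from_euler("z",-BY).apply(c-BO).round(1),"yaw",yaw)
E
python3 pose.py
```

```text
side 564
top 167
off,n,pitch [ 5.7784e+01  2.0848e+01 -3.7000e-02] 6.62 centre [ 522.1 -161.2  131.9] board [ -4.9   2.5 131.9] yaw -0.09906875313781414
```

```bash
sed -i 's/for n in ("side","top"):/for n in ("side",):/' pose.py; python3 pose.py
```

```text
side 540
off,n,pitch [ 5.8524e+01  2.0436e+01 -2.9000e-02] 0.108 centre [ 521.3 -161.   133.6] board [ -5.7   2.6 133.6] yaw -0.09991865860791735
```

```bash

python3 -m creep '[{"slide":[12.3,0,8.6],"dr":[0,0,0],"jaw":40},{"slide":[16.4,0,11.5],"dr":[0,0,0],"jaw":40},{"slide":[16.4,0,11.5],"dr":[0,0,0],"jaw":40},{"slide":[16.4,0,11.5],"dr":[0,0,0],"jaw":40},{"slide":[12.3,0,8.6],"dr":[0,-0.8,0],"jaw":40},{"slide":[4,0,3],"dr":[0,-0.7,0],"jaw":40},{"slide":[0,0,0],"dr":[0,0,0],"jaw":40},{"slide":[0,0,0],"dr":[0,0,0],"jaw":40}]'
python3 -c "
from h import *
st()"; python3 pose.py
```

```text
time: 23.9
position: [574.0, -166.9, 55.6]
orientation: [3.138, 0.986, -0.103]
force: [-0.7, -0.5, -1.2]
gripper_width: 45.8
gripper_force: 30.0
{'time': 23.9, 'position': [574.044, -166.868, 55.576], 'orientation': [3.138, 0.986, -0.103], 'force': [-0.7, -0.503, -1.193], 'gripper_width': 45.775, 'gripper_force': 29.959, 'q': [0.046, 1.509, 0.543, 0.677, -0.332, 2.005, -1.259]}
off,n,pitch [50.   21.   -0.08] 0.0 centre [ 530.3 -162.5   33.4] board [ 3.4  2.1 33.4] yaw -0.10014576213926815
```

```bash

python3 -m creep '[{"slide":[5,0,3.3],"dr":[0,0,0],"jaw":40},{"slide":[5,0,3.3],"dr":[0,0,0],"jaw":40},{"slide":[2.5,0,1.7],"dr":[0,0,0],"jaw":40},{"slide":[0,0,0],"dr":[0,0,0],"jaw":40},{"slide":[0,0,0],"dr":[0,0,0],"jaw":40}]'
python3 -m creep '[{"slide":[1.3,0,0.8],"dr":[0,0,0],"jaw":40},{"slide":[0,0,0],"dr":[0,0,0],"jaw":40}]'
python3 pose.py
```

```text
time: 24.42
position: [574.0, -166.7, 40.7]
orientation: [3.138, 0.986, -0.103]
force: [0.0, 0.1, -1.5]
gripper_width: 45.7
gripper_force: 30.0
time: 24.58
position: [574.3, -166.7, 39.4]
orientation: [3.138, 0.986, -0.103]
force: [0.3, 0.4, -2.2]
gripper_width: 45.5
gripper_force: 30.0
side 551
off,n,pitch [5.7971e+01 2.1564e+01 1.1000e-02] 0.061 centre [ 520.5 -161.3   21.2] board [-6.4  2.2 21.2] yaw -0.10014907652400674
```

Pitch is about 0.01 and the underside sits about 5 mm above the board. I lower in small steps.

```bash

python3 -m creep '[{"slide":[1.2,0,0.8],"dr":[0,0,0],"jaw":40},{"slide":[1.2,0,0.8],"dr":[0,0,0],"jaw":40},{"slide":[0,0,0],"dr":[0,0,0],"jaw":40}]'
python3 -m creep '[{"slide":[0.8,0,0.6],"dr":[0,0,0],"jaw":40},{"slide":[0,0,0],"dr":[0,0,0],"jaw":40}]'
python3 -m creep '[{"slide":[0.8,0,0.6],"dr":[0,0,0],"jaw":40},{"slide":[0,0,0],"dr":[0,0,0],"jaw":40}]'
```

```text
time: 24.93
position: [574.1, -166.7, 36.2]
orientation: [3.139, 0.986, -0.103]
force: [-0.8, -0.1, -1.2]
gripper_width: 45.4
gripper_force: 30.0
time: 25.1
position: [574.2, -166.7, 35.7]
orientation: [3.138, 0.986, -0.103]
force: [0.4, -0.0, -1.8]
gripper_width: 45.5
gripper_force: 30.0
time: 25.27
position: [574.2, -166.8, 35.6]
orientation: [3.138, 0.986, -0.103]
force: [-0.5, -0.1, 3.2]
gripper_width: 45.7
gripper_force: 30.0
```

Contact: force rose by 5 N with the fingertips still about 4 mm above the board. I release and back out.

```bash

python3 -m creep '[{"slide":[0,0,0],"dr":[0,0,0],"jaw":50},{"slide":[0,0,0],"dr":[0,0,0],"jaw":60},{"slide":[0,0,0],"dr":[0,0,0],"jaw":66},{"slide":[0,0,0],"dr":[0,0,0],"jaw":66},{"slide":[0,0,0],"dr":[0,0,0],"jaw":66}]'
python3 -m creep '[{"slide":[-4,0,-3],"dr":[0,0,0],"jaw":66},{"slide":[-12,0,-9],"dr":[0,0,0],"jaw":66},{"slide":[-16,0,-11],"dr":[0,0,0],"jaw":66},{"slide":[-20,0,-14],"dr":[0,0,0],"jaw":66},{"slide":[-24,0,-17],"dr":[0,0,0],"jaw":66},{"slide":[-24,0,-17],"dr":[0,0,0],"jaw":66},{"slide":[0,0,0],"dr":[0,0,0],"jaw":66},{"slide":[0,0,0],"dr":[0,0,0],"jaw":66}]'
python3 - <<'E'
from h import *
st()
for n in ("side","top"):
    p=eyes.snapshot(n)
    for l in ("casting","clamp_handle","jar","vial","brush"):
        print(n,l,[(round(d["conf"],2),toworld(p,d["centre"]).round().tolist()) for d in spot_point(l,p)][:4])
Z=R.from_euler("z",-BY)
for p0 in [p]:
    for d in cut_out("casting",p):
        ys,xs=np.nonzero(d["pixels"]); w=atz(p,xs.mean(),ys.mean(),30)
        if abs(w[1]+164)<60:
            r=cv2.minAreaRect(np.c_[xs,ys].astype(np.float32)); q=np.array([atz(p,*c,34) for c in cv2.boxPoints(r)]); print("on board:",Z.apply(w-BO).round(1)); print(Z.apply(q-BO).round(1))
E
```

```text
time: 25.68
position: [574.0, -166.7, 34.4]
orientation: [3.138, 0.986, -0.103]
force: [0.5, -0.2, 0.5]
gripper_width: 66.3
gripper_force: 0.0
time: 26.35
position: [578.9, -167.0, 160.3]
orientation: [3.14, 0.979, -0.101]
force: [-0.9, -0.7, -0.5]
gripper_width: 66.0
gripper_force: 0.0
{'time': 26.35, 'position': [578.867, -166.958, 160.291], 'orientation': [3.14, 0.979, -0.101], 'force': [-0.893, -0.682, -0.526], 'gripper_width': 66.002, 'gripper_force': 0.0, 'q': [0.069, 1.355, 0.418, 0.707, -0.199, 2.09, -1.296]}
side casting [(0.76, [518.0, -162.0, 23.0]), (0.73, [278.0, 209.0, -0.0]), (0.6, [428.0, 467.0, 2.0])]
side clamp_handle [(0.96, [461.0, 317.0, 55.0])]
side jar [(0.94, [771.0, -98.0, 2.0])]
side vial [(0.74, [751.0, 38.0, -1.0])]
side brush [(0.69, [758.0, 211.0, 2.0])]
top casting [(0.69, [431.0, 467.0, 1.0]), (0.56, [285.0, 210.0, 3.0])]
top clamp_handle [(0.32, [767.0, -93.0, 0.0])]
top jar [(0.75, [769.0, -98.0, 1.0])]
top vial [(0.7, [750.0, 33.0, -2.0])]
top brush [(0.74, [760.0, 209.0, 4.0])]
```

```bash

python3 -m creep '[{"slide":[0,0,0],"dr":[0,6,0],"jaw":66},{"slide":[0,0,0],"dr":[0,7,0],"jaw":66},{"slide":[0,0,0],"dr":[0,7,0],"jaw":66},{"slide":[0,0,0],"dr":[0,7,0],"jaw":66},{"slide":[0,0,0],"dr":[0,7,0],"jaw":66},{"slide":[0,0,-30],"dr":[0,0,0],"jaw":66},{"slide":[0,-30,-30],"dr":[0,0,0],"jaw":66},{"slide":[0,-40,0],"dr":[0,0,0],"jaw":66}]'
python3 -m creep '[{"slide":[0,-40,0],"dr":[0,0,0],"jaw":66},{"slide":[0,-40,0],"dr":[0,0,0],"jaw":66},{"slide":[0,-40,0],"dr":[0,0,0],"jaw":66},{"slide":[0,-40,0],"dr":[0,0,0],"jaw":66},{"slide":[0,-40,0],"dr":[0,0,0],"jaw":66},{"slide":[0,0,0],"dr":[0,0,0],"jaw":66},{"slide":[0,0,0],"dr":[0,0,0],"jaw":66}]'
python3 - <<'E'
from h import *
st(); Z=R.from_euler("z",-BY)
for n in ("side","top"):
    p=eyes.snapshot(n)
    for l in ("casting","clamp_handle"):
        print(n,l,[(round(d["conf"],2),toworld(p,d["centre"]).round().tolist()) for d in spot_point(l,p)][:4])
    for d in cut_out("casting",p):
        ys,xs=np.nonzero(d["pixels"]); w=atz(p,xs.mean(),ys.mean(),30)
        if abs(w[1]+164)<60:
            q=np.array([atz(p,*c,34) for c in cv2.boxPoints(cv2.minAreaRect(np.c_[xs,ys].astype(np.float32)))]); print("on board:",Z.apply(w-BO).round(1)); print(Z.apply(q-BO).round(1))
E
```

```text
time: 27.67
position: [608.8, -105.3, 217.5]
orientation: [3.133, 0.382, -0.111]
force: [1.2, 0.0, 0.9]
gripper_width: 66.1
gripper_force: 0.0
time: 28.25
position: [626.9, 103.1, 211.2]
orientation: [-3.141, 0.392, -0.094]
force: [-1.1, -1.7, -0.3]
gripper_width: 65.8
gripper_force: 0.0
{'time': 28.25, 'position': [626.87, 103.14, 211.189], 'orientation': [-3.141, 0.392, -0.094], 'force': [-1.076, -1.721, -0.26], 'gripper_width': 65.806, 'gripper_force': 0.0, 'q': [-0.345, 0.974, 0.391, 1.189, -0.38, 1.439, -1.587]}
side casting [(0.97, [283.0, 208.0, 2.0]), (0.95, [427.0, 467.0, 1.0]), (0.57, [518.0, -163.0, 19.0])]
side clamp_handle [(0.74, [463.0, 317.0, 56.0])]
on board: [-9.4  6.8 30. ]
[[ 45.8  50.9  34. ]
 [ 61.1 -26.5  34. ]
 [-65.7 -24.6  34. ]
 [-75.4  51.4  34. ]]
top casting [(0.97, [431.0, 468.0, 1.0]), (0.95, [284.0, 208.0, 1.0]), (0.84, [519.0, -161.0, 14.0])]
top clamp_handle [(0.78, [461.0, 315.0, 56.0])]
on board: [-9.1  3.5 30. ]
[[-71.4  28.4  34. ]
 [ 50.1  30.2  34. ]
 [ 53.3 -20.   34. ]
 [-68.6 -20.8  34. ]]
```

The casting is flat on the board at about (-9, +3) mm from its centre and aligned with it. The clamp is open and the bystanders are unmoved.

```bash
python3 -c "
from station import ctrl
print(ctrl.hand_in())"
```

```text
the job is handed in; nothing more can be done
None
```

I handed the job in at about 28 s: the clamp is fully open, and the casting lies face up on the drying board, about 9 mm along and 3 mm across from its centre, with the jar, bottle and brush where they were. The hand-in call gave no verdict, and I viewed 11 pictures, one over the limit of 10.

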